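# Reset the ratcheting feed board of the can crusher to its second notch

### The arm

A 6-joint arm with a two-finger parallel gripper is mounted at the origin on the work surface. World frame = base frame: x ahead of the robot, y to its left, z up, the work surface at z = 0. Lengths are in m, angles in rad, forces in N, time in s.
With the tool pointing down it reaches from about 0.3 to 0.775 m from the base axis. Payload 14.6 kg.
Tool frame: the origin (TCP) lies at the very end of the fingers, on their centre line; the grasp point (between the pads) lies 19 mm behind it (arm.hold_point_z is the distance from the TCP to the grasp point, in m); y points along the fingers, z is the direction in which the jaws open and shut, and the axes are right-handed (so a half turn about y gives the same grasp; the last joint's range is limited). The gripper opens to 85 mm and grips with 20 to 120 N. Pads are 22 mm wide; open, the fingers measure 114 mm over their backs; the gripper's body (76 mm by 85 mm) begins 54 mm behind the grasp point. The pads swing forward as they close: fully open they stand 13 mm farther back than shut.
Start: joints at [-1.414, 0.3, 1.521, -0, 1.321, -0.067], TCP at [0.122, -0.536, 0.231] pointing down, gripper open.
Joint ranges: [-3.03, 3.03], [-0.79, 2.21], [0.23, 2.52], [-1.04, 4.18], [0, 3.07], [-2.55, 2.55]. Speed limits (rad/s): [2.22, 2.22, 2.57, 3.14, 3.14, 3.14].

### API

Orientations are given as a rotation vector (axis times angle).
In Python, from station import sensors, viewer, close_job, models, arm gives the robot as it stands.
- The arm moves only by the tool arm_command, never from a script. Its argument "steps" is a list of rows, each a list of 7 numbers: the turn, a rotation vector about the tool's x, y, z in degrees, then the shift along the tool's x, y, z in mm, then the opening, from 0 (shut) to 1 (fully open). In form: [[rx, ry, rz, x, y, z, hand], ...]. A call has 1 to 20 rows; each row shifts and turns the pose as measured when the row begins, along the tool's axes as they then stand; what a row does not reach is not made up. A row lasts 1/10 s, in which the tool goes at most 50 mm and 8.59 degrees, less where a joint would pass 70% of its speed; a pose out of reach is approached as far as the arm can. A call with a gripper value outside its range is refused whole. The fingers move at their own pace and stop on an object; the grip force is fixed at half the most. Time passes only in rows, so rows that do not move let the fingers close. It gives the time, the measured TCP pose, the force and the opening at its end, in the units of the state.
- sensors.get_state(): the state, without advancing time (a new reading comes with each control period).
- viewer.get_image(name): name is "scene" or "top" or "wrist"; returns a dict with "pixels" (384x512x3 uint8, red, green, blue), "fx", "fy", "cx", "cy" (pixels), "k1" (the pictures are not rectified: a ray, as slopes to the right and down, at radius r is drawn at 1 + k1 r^2 times it, then the intrinsics apply), "xyz" and "orientation" of the camera in the world; the wrist camera has in their place "T_tool_cam" (4x4, takes a point from camera to tool coordinates, whose origin is the TCP and whose axes are the tool frame's). Camera axes: x right, y up, looking along -z (the intrinsics and any distortion apply to the point x, -y, -z); pixel columns grow to the right and rows downward; lengths in m; the calibration is good to about 2 mm. A picture is of the moment at which its call begins: read the wrist's pose just before it. There is no depth.
- close_job(): hands the job in, once; it reports no verdict.
Trained networks look in the newest picture that a camera, given by its name, has taken for a name from the list of things; names that differ only in an ending like _2 or _b are one class to them, and where a whole thing is asked for, a point or a joint stands for the part that bears it (a point fixed in the world has none). Each returns a list of dicts, best first, with "p" (0 to 1); they miss things now and then, are a little off and sometimes report something else, mostly with a low value. They report only what shows in the picture. A call takes as long as a camera call.
- models.recognise(query, camera): "rect" ([left, top, right, bottom] in pixels, round what is visible of it).
The state is a dict: "t": time; "joint_pos": joint angles; "joint_velocities": joint speeds; "tau": joint torques, N m; "tool_pos": TCP position; "tool_rot": TCP orientation; "force": force on the tool from outside, world axes, zero at the start; "moment": the same for the moment, N m; "opening": opening from 0.0 (shut) to 1.0 (fully open).
Only numpy, scipy, OpenCV 4.12 (cv2) and the standard library are available. Lean on these libraries where they do the work, as an engineer would, in place of code of your own. Each camera call takes 0.05 s, during which the arm holds its last target.

### The job

The crusher's feed board is propped too steep and its ratchet only clicks upwards. Lift the board by its bar handle past the top notch, just far enough to feel it reach the rubber stop so that the pawl trips out, lower it all the way flat so that the pawl tips back in, then raise it again and let it down gently to rest on the second notch from the bottom and let go. Do not strain it against the stop, press it hard onto the pawl or let it drop, and leave the cans and the saucer where they stand.

Things in the scene. Friction and masses are not known exactly. Their poses are not given: they have to be found in the camera images.
- crusher: the can crusher with its steel base, bolted down, about 480 x 390 x 150 mm, of plain steel and grey paint. Origin under the middle of the feed board's hinge axis, on the underside of the base; x runs along the hinge axis, y from the hinge towards the free end of the feed board, z up. Ram, cradle and push button lie on the -y side and are not used
- board_hinge (a point): point on the feed board's hinge axis, in the middle of the board's width, 105 mm above the crusher's origin; the axis runs along the crusher's x
- board_handle (a point): middle of the bar handle at the board's free end, on the bar's axis: round steel bar, 12 mm diameter, parallel to the hinge axis, 108 mm clear between its side arms, 50 mm clear to the board's end. In the board's frame 252 mm out from the hinge axis and 4.5 mm above it. The board is a plywood tray 140 mm wide with 26 mm high aluminium sides; 2 to 6 N at the bar lifts it
- feed_board (a joint): angle of the feed board above flat, rad; 0 is flat on its rest. It swings up freely. Four notches hold it against falling, at about 0.14, 0.30, 0.455 and 0.61 rad (within 0.015); at the start it rests on the third or fourth. The pawl drops in some 0.01 rad above the angle at which the board then rests
- can1: dented empty drink can, 66 mm across, 113 mm high, standing on the table beyond the handle; bystander, origin under its foot
- can2: as can1; bystander
- can3: as can1; bystander
- saucer: ceramic saucer, 140 mm across, 20 mm high, beside the crusher's base on its +x side; bystander, origin under its foot
- ratchet (a point): on the +x side of the hinge, where the pawl's tip meets the toothed wheel. The pawl is an upright lever with an over-centre spring. Past the fourth notch a trip dog, clamped at another setting on each machine, tips it out at a board angle between 0.75 and 1.04 rad; then the board must be carried down. From 0.35 rad down to flat the board tips the pawl back in. Neither can be felt much at the bar
- top_stop (a point): top of the rubber stop that ends the board's upward swing, about 0.03 rad after the pawl has tipped out, wherever the dog is set (so between 0.78 and 1.07 rad): reaching it means that the pawl is out. It is firm: at the bar the force grows by about 3 N for each mm past first touch. A push of 5 N beyond the board's weight is plenty, over 10 N strains it

How it is judged:
By the outcome, as a careful person would: the job done as asked, in the order asked, and still so for the second after the job is handed in, with the robot touching nothing.
It also fails if it takes over 58 s, if anything falls off the work surface, if the arm or the gripper's body presses on something with over 40 N, if the wrist force passes 120 N, or if a joint passes its speed limit or range.

## Working session

There is one attempt and no reset: what is moved stays moved. The work goes in short steps, Python scripts to look and compute and a tool call to move; the robot and the scene stay as the last step left them, time stands still between calls to the robot, and variables do not carry over. Pictures are saved under pics/ and viewed, and the job is handed in when it is done.

Besides the shell and the picture viewer there is one more tool, called after "Call:" by a JSON object that holds its "name" and its "arguments". arm_command: Moves the arm, as the interface text tells. Its arguments: {"type":"object","properties":{"steps":{"type":"array","items":{"type":"array","items":{"type":"number"}}}},"required":["steps"]}

```bash
mkdir -p pics; ls; python3 - <<'E'
from station import sensors, viewer, models, arm
import cv2
s=sensors.get_state()
print(s); print([a for a in dir(arm) if a[0]!='_'], arm.hold_point_z)
for c in ['scene','top','wrist']:
    im=viewer.get_image(c)
    cv2.imwrite(f'pics/{c}0.png',im['pixels'][:,:,::-1])
    print(c,{k:v for k,v in im.items() if k!='pixels'})
    for q in ['crusher','board_hinge','board_handle','ratchet','top_stop','can1','saucer']:
        print(q,[(round(d['p'],2),[round(x) for x in d['rect']]) for d in models.recognise(q,c)][:4])
E
```

```text
pics
{'t': 0.0, 'joint_pos': array([-1.41364201e+00,  3.00500416e-01,  1.52160259e+00,  1.43521596e-05,
        1.32068245e+00, -6.66138380e-02]), 'joint_velocities': array([ 7.50353091e-04, -2.46844274e-04,  3.60620536e-04, -3.24376543e-04,
        8.93954705e-04, -4.03737877e-05]), 'tau': array([-6.11997689e-05, -5.43500197e+01, -3.61792946e+01, -6.78702509e-05,
        3.98212564e-03,  3.66380675e-05]), 'tool_pos': array([ 0.12200384, -0.53605451,  0.23069613]), 'tool_rot': array([-0.23632515,  2.10432881, -2.10180573]), 'force': array([ 0.843406  ,  0.54454091, -0.4098541 ]), 'moment': array([-0.02524014,  0.00692575, -0.0015326 ]), 'opening': 1.0014288271318121}
['IKError', 'hold_point_z'] 0.0187
scene {'fx': 483.29928602603684, 'fy': 483.29928602603684, 'cx': 254.54651314618084, 'cy': 190.60785323308932, 'k1': -0.17414907083721712, 'xyz': array([1.56619529, 0.41395468, 0.818027  ]), 'orientation': array([0.66769929, 0.91738177, 1.76368275])}
crusher [(0.67, [75, 123, 285, 247])]
board_hinge [(0.95, [74, 123, 286, 250])]
board_handle [(0.93, [144, 119, 265, 202])]
ratchet [(0.89
[... 718 characters left out ...]
 (0.61, [166, 229, 201, 261]), (0.56, [173, 127, 206, 163])]
saucer [(0.89, [282, 96, 339, 151]), (0.45, [234, 94, 436, 280])]
wrist {'fx': 285.4344457648771, 'fy': 285.4344457648771, 'cx': 251.7862509449673, 'cy': 194.8418666256637, 'k1': -0.06564909132803341, 'T_tool_cam': array([[ 1.62671855e-03, -9.50180174e-01, -3.11696954e-01,
        -8.14886492e-02],
       [-5.04179789e-04,  3.11696547e-01, -9.50181566e-01,
        -1.40958695e-01],
       [ 9.99998550e-01,  1.70282928e-03,  2.79809159e-05,
        -5.97871569e-04],
       [ 0.00000000e+00,  0.00000000e+00,  0.00000000e+00,
         1.00000000e+00]])}
crusher []
board_hinge []
board_handle []
ratchet []
top_stop []
can1 []
saucer []
```

```bash
python3 - <<'E'
import cv2
a=cv2.imread('pics/scene0.png'); cv2.imwrite('pics/scene0c.png',cv2.resize(a[90:290,50:360],None,fx=2.5,fy=2.5,interpolation=cv2.INTER_CUBIC))
a=cv2.imread('pics/top0.png'); cv2.imwrite('pics/top0c.png',cv2.resize(a[80:290,150:450],None,fx=2.6,fy=2.6,interpolation=cv2.INTER_CUBIC))
E
```

```text
(no output)
```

View pics/scene0c.png

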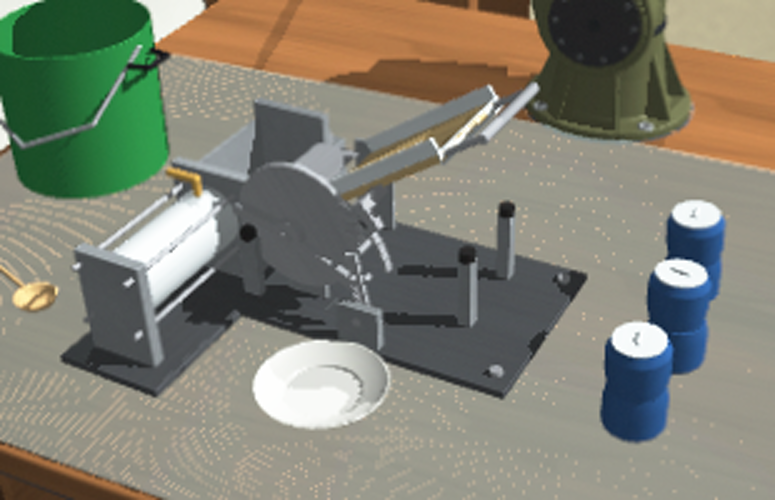

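View pics/top0c.png

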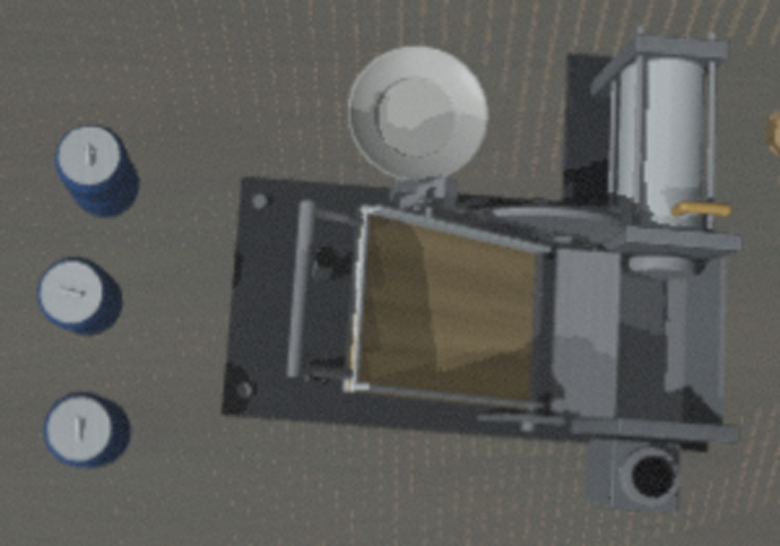

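```bash
cat > h.py <<'E'
import numpy as np, cv2
from scipy.spatial.transform import Rotation as R
from scipy.optimize import least_squares
def proj(im,P,tool=None):
    P=np.atleast_2d(P)
    if 'xyz' in im: Rm=R.from_rotvec(im['orientation']).as_matrix(); o=im['xyz']
    else:
        T=im['T_tool_cam']; Rt=R.from_rotvec(tool['tool_rot']).as_matrix(); Rm=Rt@T[:3,:3]; o=tool['tool_pos']+Rt@T[:3,3]
    c=(P-o)@Rm; a=np.c_[c[:,0]/-c[:,2],-c[:,1]/-c[:,2]]
    r2=(a**2).sum(1,keepdims=True); a=a*(1+im['k1']*r2)
    return np.c_[a[:,0]*im['fx']+im['cx'],a[:,1]*im['fy']+im['cy']]
def tri(obs):
    # obs: list of (im,tool,px)
    f=lambda P:np.concatenate([(proj(i,P,t)[0]-np.array(u)) for i,t,u in obs])
    s=least_squares(f,[0.4,0.1,0.1]); return s.x,f(s.x)
E
cat > crop.py <<'E'
import cv2,sys
n,x0,y0,x1,y1,f,o=sys.argv[1:]
x0,y0,x1,y1=map(int,(x0,y0,x1,y1));f=float(f)
a=cv2.imread(n)[y0:y1,x0:x1];a=cv2.resize(a,None,fx=f,fy=f,interpolation=cv2.INTER_CUBIC)
st=10
for x in range((x0//st+1)*st,x1,st):
    cv2.putText(a,str(x),(int((x-x0)*f),10),0,.35,(0,255,255));cv2.line(a,(int((x-x0)*f),12),(int((x-x0)*f),18),(0,255,255))
for y in range((y0//st+1)*st,y1,st):
    cv2.putText(a,str(y),(0,int((y-y0)*f)),0,.35,(0,255,255))
cv2.imwrite(o,a)
E
python3 crop.py pics/scene0.png 180 110 300 200 6.5 pics/s1.png
python3 crop.py pics/top0.png 230 140 320 250 5.4 pics/t1.png
python3 - <<'E'
from h import *
import numpy as np
from station import viewer
t=viewer.get_image('top');s=viewer.get_image('scene')
for nm,a,b in [('bar+x',(267.7,158.8),(242.8,145.2)),('bar-x',(262.7,224.2),(265.2,124.8)),('base+x',(243,148.5),(252,248.8)),('base-x',(235.4,238.8),(284.8,198.8))]:
    print(nm,tri([(t,None,a),(s,None,b)]))
E
```

```text
bar+x (array([0.60657363, 0.03975918, 0.2534695 ]), array([ 0.1338877 , -0.04306233,  0.17780681,  0.02297802]))
bar-x (array([0.48179578, 0.04949851, 0.25390328]), array([-0.81871794,  0.24819564, -1.20573363, -0.08976238]))
base+x (array([0.68733232, 0.09751887, 0.0073141 ]), array([-0.62916698,  0.19217005, -0.64637128, -0.05312046]))
base-x (array([0.45576779, 0.11115554, 0.01621225]), array([-0.50231701,  0.14221595, -0.61262122, -0.00860282]))
```

View pics/s1.png

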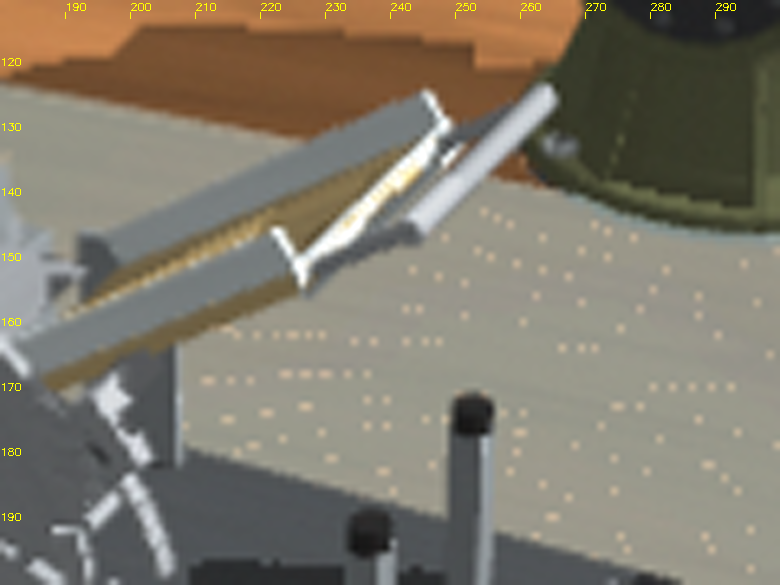

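View pics/t1.png

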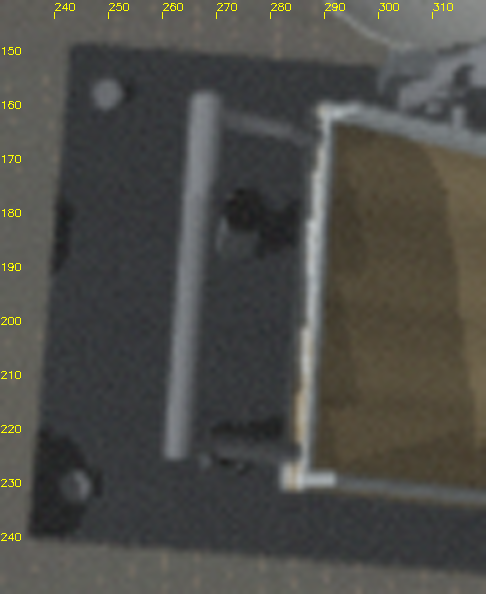

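```bash
python3 - <<'E'
from h import *
from station import viewer,sensors
t=viewer.get_image('top');s=viewer.get_image('scene')
# refined pixels of bar end-face centres/axis ends
for nm,a,b in [('bar+x',(268.,157.8),(242.2,146)),('bar-x',(261.6,225.8),(263.3,124.8)),
   ('base+x',(243,148.5),(252,248.8)),('base-x',(235.4,238.8),(284.8,198.8)),('can',(180.5,140),(305.5,226)),('canm',(180,194),(321.5,199.5)),('can-',(180,245),(328.5,175.5)),
   ('boardend+x',(290.5,160.5),(225,152.5))]:
    print(nm,*[np.round(v,4) for v in tri([(t,None,a),(s,None,b)])])
print(R.from_rotvec(sensors.get_state()['tool_rot']).as_matrix().round(3))
h=np.array([.5303,-.159])
for yaw in(-.06,-.068,-.078):
    pass
E
```

```text
bar+x [0.6088 0.0391 0.2523] [ 0.1466 -0.0472  0.1941  0.0253]
bar-x [0.4797 0.049  0.2524] [ 0.5204 -0.1577  0.7667  0.0569]
base+x [0.6873 0.0975 0.0073] [-0.6292  0.1922 -0.6464 -0.0531]
base-x [0.4558 0.1112 0.0162] [-0.5023  0.1422 -0.6126 -0.0086]
can [0.6794 0.2327 0.1157] [ 1.4905 -0.3896  1.5932 -0.0569]
canm [0.5537 0.2346 0.1104] [-0.7708  0.194  -0.9113  0.0654]
can- [0.4398 0.2276 0.1152] [-0.1686  0.0415 -0.2189  0.0215]
boardend+x [ 0.6102 -0.0062  0.225 ] [ 0.0411 -0.0139  0.0537  0.0094]
[[-0.975 -0.     0.222]
 [-0.222  0.    -0.975]
 [ 0.    -1.    -0.   ]]
```

Call:
{"name": "arm_command", "arguments": {"steps": [[0,0,0,0,-45,0,0.45],[0,0,0,0,-45,0,0.45],[0,0,0,0,-45,0,0.45],[0,0,0,0,-45,0,0.45],[0,0,0,-36,0,-31,0.45],[0,0,0,-36,0,-31,0.45],[0,0,0,-36,0,-31,0.45],[0,0,0,-36,0,-31,0.45],[0,0,0,-36,0,-31,0.45],[0,0,0,-36,0,-31,0.45],[0,0,0,-36,0,-31,0.45],[0,0,0,-36,0,-31,0.45],[0,0,0,-36,0,-31,0.45],[0,0,0,-36,0,-31,0.45],[0,0,0,-36,0,-31,0.45],[0,0,0,-36,0,-31,0.45],[0,0,0,-36,0,-31,0.45]]}}

```text
t: 3.1
tool_pos: [0.4986, -0.0229, 0.421]
tool_rot: [-0.221, 2.101, -2.109]
force: [0.6, -1.4, 0.9]
opening: 0.449
```

Call:
{"name": "arm_command", "arguments": {"steps": [[0,0,0,-30,0,-28,0.45],[0,0,0,-29,0,-27,0.45],[0,8.4,0,0,0,0,0.45],[0,8.4,0,0,0,0,0.45],[0,0,0,0,0,0,0.45]]}}

```text
t: 3.6
tool_pos: [0.5482, 0.0527, 0.4187]
tool_rot: [-0.091, -2.18, 2.185]
force: [0.7, 0.1, 0.3]
opening: 0.45
```

```bash
python3 - <<'E'
from h import *
from station import viewer,sensors
s=sensors.get_state(); w=viewer.get_image('wrist')
cv2.imwrite('pics/w1.png',w['pixels'][:,:,::-1])
print(R.from_rotvec(s['tool_rot']).as_matrix().round(3),s['tool_pos'],s['force'],s['joint_pos'],s['opening'])
for P in [(.6088,.0391,.2523),(.4797,.049,.2524)]: print(proj(w,P,s))
E
```

```text
[[-0.997  0.003 -0.079]
 [ 0.079 -0.003 -0.997]
 [-0.003 -1.     0.002]] [0.54816652 0.05274658 0.41865567] [0.66511459 0.0934035  0.29420968] [ 0.0306746   0.23892816  1.17368214 -0.00285445  1.72579972  1.68060347] 0.44974137030678835
[[260.62545366 121.97088036]]
[[260.11957749 234.13652942]]
```

View pics/w1.png

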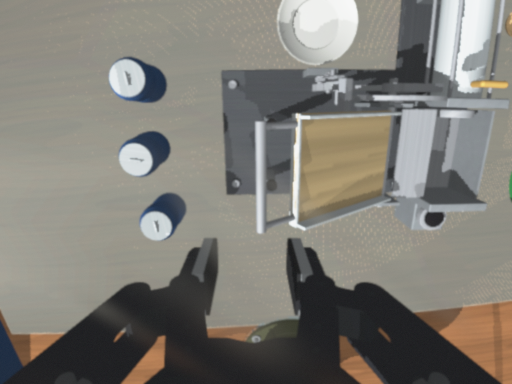

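Call:
{"name": "arm_command", "arguments": {"steps": [[0,0,0,4,40,8.5,0.45],[0,0,0,0,45,0,0.45],[0,0,0,0,45,0,0.45],[0,0,0,0,28,0,0.45],[0,0,0,0,18,0,0.45],[0,0,0,0,0,0,0.45]]}}

```text
t: 4.25
tool_pos: [0.5434, 0.0414, 0.2387]
tool_rot: [-0.063, -2.198, 2.204]
force: [0.0, -0.8, 0.3]
opening: 0.452
```

```bash
python3 - <<'E'
from h import *
from station import viewer,sensors
s=sensors.get_state(); w=viewer.get_image('wrist')
cv2.imwrite('pics/w2.png',w['pixels'][:,:,::-1])
print(s['tool_pos'],s['tool_rot'],s['force'])
E
```

```text
[0.54336748 0.04139871 0.23865258] [-0.06293434 -2.19804139  2.20389503] [ 0.03342233 -0.78924417  0.25291973]
```

View pics/w2.png

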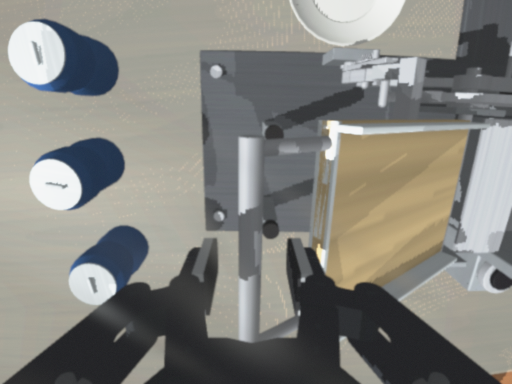

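Call:
{"name": "arm_command", "arguments": {"steps": [[0,0,0,0,0,0,0],[0,0,0,0,0,0,0],[0,0,0,0,0,0,0],[0,0,0,0,0,0,0],[0,0,0,0,0,0,0]]}}

```text
t: 4.8
tool_pos: [0.5446, 0.0412, 0.2447]
tool_rot: [-0.067, -2.204, 2.208]
force: [-1.1, -1.3, -3.7]
opening: 0.11
```

```bash
python3 - <<'E'
from station import sensors
s=sensors.get_state(); print(s['t'],s['tool_pos'],s['tool_rot'],s['force'],s['moment'],s['opening'])
E
```

```text
4.8 [0.5445626  0.04117113 0.24469471] [-0.06662928 -2.20364724  2.20811122] [-1.07066732 -1.33150154 -3.65963658] [-0.08326602  0.2080354  -0.1345434 ] 0.11007629352332794
```

Call:
{"name": "arm_command", "arguments": {"steps": [[0,0,0,0,0,0,0.3],[0,0,0,0,0,0,0.3],[0,0,0,0,9,0,0.3],[0,0,0,0,8,0,0.3],[0,0,0,0,0,0,0.3]]}}

```text
t: 5.3
tool_pos: [0.5458, 0.0415, 0.2277]
tool_rot: [-0.07, -2.207, 2.21]
force: [0.2, 0.0, -0.1]
opening: 0.299
```

```bash
python3 - <<'E'
from h import *
from station import sensors,viewer
s=sensors.get_state(); print(s['t'],s['tool_pos'],s['tool_rot'],s['force'],s['moment'],s['opening'])
w=viewer.get_image('wrist')
cv2.imwrite('pics/w3.png',w['pixels'][:,:,::-1])
w=viewer.get_image('scene')
cv2.imwrite('pics/s3.png',w['pixels'][:,:,::-1])
E
python3 crop.py pics/s3.png 180 90 310 200 6 pics/s3c.png
```

```text
5.3 [0.5457889  0.04151012 0.22774308] [-0.07008696 -2.20682813  2.20985263] [ 0.21831973  0.00979756 -0.08962618] [-0.01313385  0.00589545  0.07741197] 0.2992029713016791
```

View pics/w3.png

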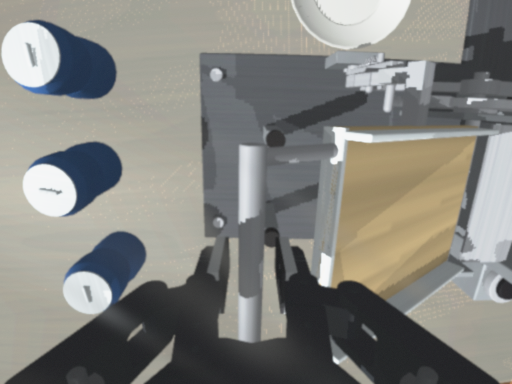

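View pics/s3c.png

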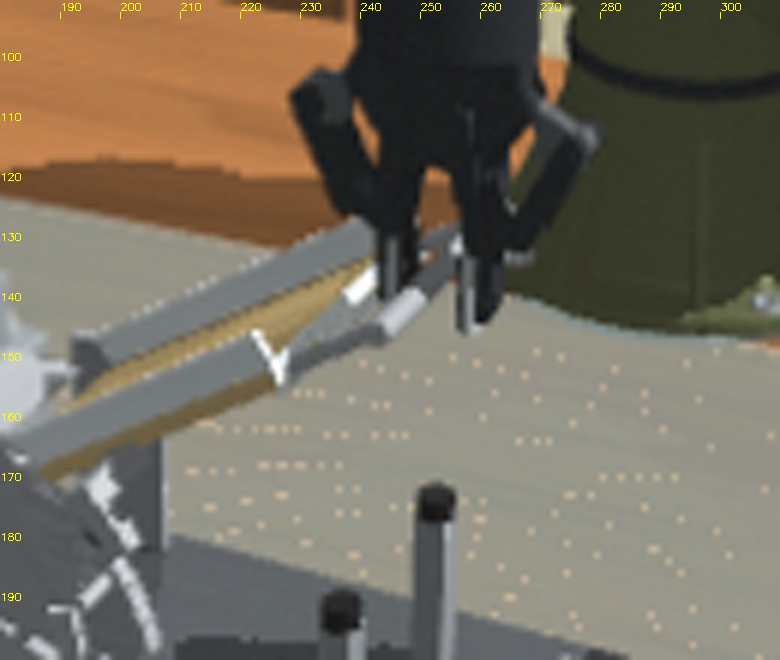

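Call:
{"name": "arm_command", "arguments": {"steps": [[0,0,0,0,0,0,0.2],[0,0,0,0,0,0,0.14],[0,0,0,0,0,0,0],[0,0,0,0,0,0,0],[0,0,0,0,0,0,0]]}}

```text
t: 5.9
tool_pos: [0.5462, 0.0419, 0.2294]
tool_rot: [-0.072, -2.209, 2.21]
force: [-0.2, 0.6, 0.1]
opening: 0.119
```

```bash
cat > st.py <<'E'
from station import sensors
import numpy as np
s=sensors.get_state(); np.set_printoptions(precision=4,suppress=True)
print(s['t'],s['tool_pos'],s['tool_rot'],s['force'],s['moment'],s['opening'])
E
python3 st.py
```

```text
5.9 [0.5462 0.0419 0.2294] [-0.0725 -2.2087  2.2097] [-0.1696  0.584   0.1284] [ 0.2117  0.023  -0.1183] 0.11915507354068247
```

Call:
{"name": "arm_command", "arguments": {"steps": [[0,0,0,0,-3,2,0],[0,0,0,0,-3.5,2.5,0],[0,0,0,0,-6.2,5.0,0],[0,0,0,0,-6.1,5.4,0],[0,0,0,0,-4.5,4.2,0],[0,0,0,0,0,0,0]]}}

```text
t: 6.5
tool_pos: [0.5449, 0.0229, 0.254]
tool_rot: [-0.072, -2.213, 2.206]
force: [0.7, 2.0, -3.3]
opening: 0.113
```

```bash
python3 st.py; python3 - <<'E'
from h import *
from station import sensors,viewer
for n in ['wrist','scene','top']: cv2.imwrite(f'pics/{n}4.png',viewer.get_image(n)['pixels'][:,:,::-1])
E
python3 crop.py pics/scene4.png 130 90 280 230 5 pics/s4c.png
python3 crop.py pics/wrist4.png 250 20 512 220 3 pics/w4c.png
```

```text
6.5 [0.5449 0.0229 0.254 ] [-0.0721 -2.2127  2.2058] [ 0.7133  2.0124 -3.2877] [ 0.3895 -0.0761 -0.1929] 0.11263883924757423
```

View pics/s4c.png

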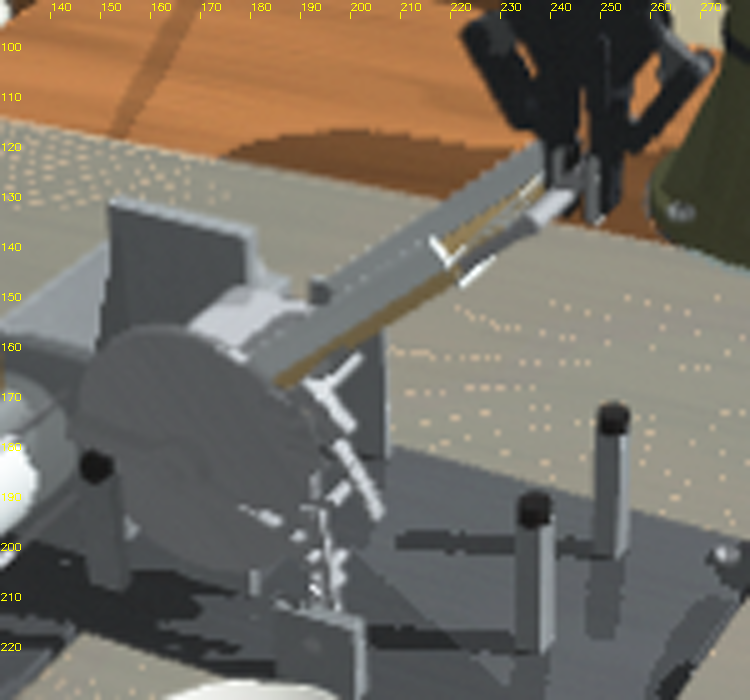

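View pics/w4c.png

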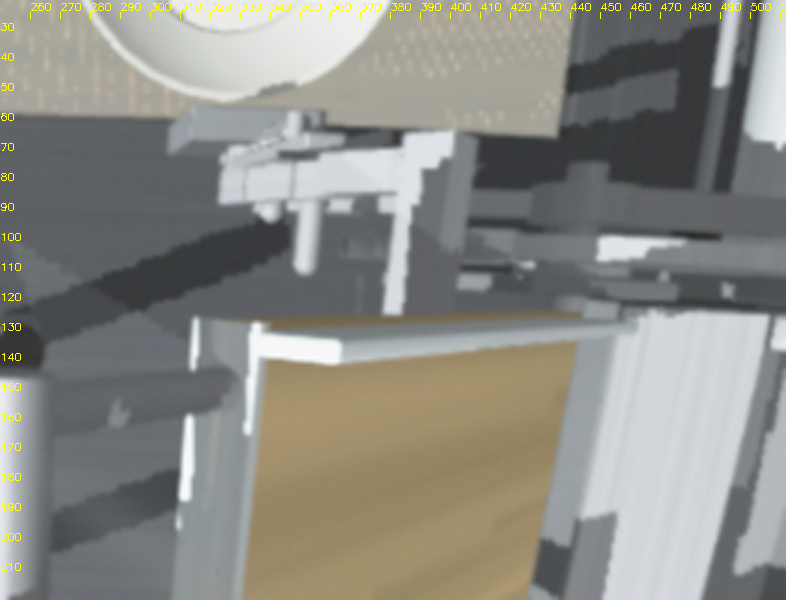

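Call:
{"name": "arm_command", "arguments": {"steps": [[0,0,0,0,-1.5,1.4,0],[0,0,0,0,-1.5,1.4,0],[0,0,0,0,-1.5,1.4,0]]}}

```text
t: 6.95
tool_pos: [0.5447, 0.0197, 0.2576]
tool_rot: [-0.07, -2.214, 2.205]
force: [1.5, 4.6, -2.7]
opening: 0.12
```

```bash
python3 st.py
```

```text
6.95 [0.5447 0.0197 0.2576] [-0.07   -2.2138  2.2051] [ 1.5133  4.6083 -2.7384] [ 0.8949 -0.2219 -0.2664] 0.1204021432394381
```

Call:
{"name": "arm_command", "arguments": {"steps": [[-2,0,0,0,0,-0.8,0],[-2,0,0,0,0,-0.8,0],[0,0,0,0,0,0,0]]}}

```text
t: 7.25
tool_pos: [0.5447, 0.0208, 0.258]
tool_rot: [-0.071, -2.292, 2.127]
force: [-0.7, 4.4, 0.2]
opening: 0.12
```

```bash
cat > st.py <<'E'
from station import sensors
import numpy as np
from scipy.spatial.transform import Rotation as R
s=sensors.get_state(); np.set_printoptions(precision=4,suppress=True)
M=R.from_rotvec(s['tool_rot']).as_matrix()
tilt=np.arctan2(M[:,1]@[0.07,.9975,0], -M[2,1])  # + : pointing outward
bar=s['tool_pos']-M[:,1]*.0225
yh=np.array([.07,.9975,0]); hinge=np.array([.5303,-.159,.105])
d=bar-hinge; o,z=d@yh,d[2]
th=np.arctan2(z,o)-.018; r=np.hypot(o,z)
f=s['force']; fo=f@yh
print('t',round(s['t'],2),'tcp',s['tool_pos'],'tilt',round(tilt,3),'bar',bar,'th',round(th,4),'r',round(r,4),'F',f,'tanres',round(fo*np.sin(th)-f[2]*np.cos(th),2),'rad',round(fo*np.cos(th)+f[2]*np.sin(th),2),'M',s['moment'],'op',round(s['opening'],3))
E
python3 st.py
```

```text
t 7.25 tcp [0.5447 0.0208 0.258 ] tilt 0.076 bar [0.5442 0.0191 0.2805] th 0.7583 r 0.2504 F [-0.6717  4.3824  0.2087] tanres 2.82 rad 3.28 M [ 0.6106  0.0546 -0.2653] op 0.12
```

Call:
{"name": "arm_command", "arguments": {"steps": [[-0.5,0,0,0,-1.6,1.0,0],[0,0,0,0,0,0,0]]}}

```text
t: 7.45
tool_pos: [0.5446, 0.0192, 0.2599]
tool_rot: [-0.071, -2.299, 2.119]
force: [-0.2, 3.1, -0.8]
opening: 0.118
```

```bash
python3 st.py
```

```text
t 7.45 tcp [0.5446 0.0192 0.2599] tilt 0.083 bar [0.5441 0.0174 0.2823] th 0.7685 r 0.2505 F [-0.1961  3.1195 -0.762 ] tanres 2.7 rad 1.7 M [ 0.3863 -0.0253 -0.2782] op 0.118
```

Call:
{"name": "arm_command", "arguments": {"steps": [[-0.5,0,0,0,-1.6,1.1,0],[0,0,0,0,0,0,0]]}}

```text
t: 7.65
tool_pos: [0.5445, 0.0178, 0.2616]
tool_rot: [-0.071, -2.308, 2.11]
force: [0.7, 2.3, -1.4]
opening: 0.117
```

Call:
{"name": "arm_command", "arguments": {"steps": [[-0.5,0,0,0,-1.6,1.1,0],[0,0,0,0,0,0,0]]}}

```text
t: 7.85
tool_pos: [0.5445, 0.0164, 0.2632]
tool_rot: [-0.071, -2.318, 2.099]
force: [0.3, 2.9, 0.6]
opening: 0.117
```

Call:
{"name": "arm_command", "arguments": {"steps": [[-0.5,0,0,0,-1.6,1.1,0],[0,0,0,0,0,0,0]]}}

```text
t: 8.05
tool_pos: [0.5444, 0.015, 0.2648]
tool_rot: [-0.071, -2.328, 2.089]
force: [0.2, 2.5, -0.2]
opening: 0.122
```

Call:
{"name": "arm_command", "arguments": {"steps": [[-0.5,0,0,0,-1.6,1.1,0],[0,0,0,0,0,0,0]]}}

```text
t: 8.25
tool_pos: [0.5443, 0.0136, 0.2665]
tool_rot: [-0.071, -2.338, 2.078]
force: [0.5, 2.7, -0.2]
opening: 0.117
```

Call:
{"name": "arm_command", "arguments": {"steps": [[-0.5,0,0,0,-1.6,1.1,0],[0,0,0,0,0,0,0]]}}

```text
t: 8.45
tool_pos: [0.5442, 0.0122, 0.268]
tool_rot: [-0.072, -2.348, 2.067]
force: [-0.2, 3.8, 0.0]
opening: 0.118
```

```bash
python3 st.py
```

```text
t 8.45 tcp [0.5442 0.0122 0.268 ] tilt 0.128 bar [0.5436 0.0094 0.2904] th 0.8139 r 0.2507 F [-0.215   3.7576  0.0454] tanres 2.68 rad 2.6 M [ 0.2747 -0.085  -0.2884] op 0.118
```

Call:
{"name": "arm_command", "arguments": {"steps": [[-0.5,0,0,0,-1.6,1.0,0],[0,0,0,0,0,0,0]]}}

```text
t: 8.65
tool_pos: [0.5441, 0.0108, 0.2696]
tool_rot: [-0.072, -2.357, 2.056]
force: [-0.1, 2.5, -0.4]
opening: 0.122
```

Call:
{"name": "arm_command", "arguments": {"steps": [[-0.5,0,0,0,-1.6,1.1,0],[0,0,0,0,0,0,0]]}}

```text
t: 8.85
tool_pos: [0.544, 0.0094, 0.2711]
tool_rot: [-0.072, -2.367, 2.045]
force: [0.9, 2.5, -0.9]
opening: 0.118
```

Call:
{"name": "arm_command", "arguments": {"steps": [[-0.5,0,0,0,-1.6,1.1,0],[0,0,0,0,0,0,0]]}}

```text
t: 9.05
tool_pos: [0.5439, 0.0082, 0.2725]
tool_rot: [-0.072, -2.378, 2.033]
force: [0.4, 3.3, -1.7]
opening: 0.12
```

Call:
{"name": "arm_command", "arguments": {"steps": [[-0.25,0,0,0,-0.8,0.5,0],[0,0,0,0,0,0,0]]}}

```text
t: 9.25
tool_pos: [0.5438, 0.0077, 0.2731]
tool_rot: [-0.071, -2.383, 2.027]
force: [1.6, 3.9, -1.4]
opening: 0.12
```

```bash
python3 st.py
```

```text
t 9.25 tcp [0.5438 0.0077 0.2731] tilt 0.162 bar [0.5432 0.0041 0.2953] th 0.8426 r 0.2509 F [ 1.5752  3.9371 -1.3532] tanres 3.91 rad 1.68 M [ 0.3496 -0.1069 -0.3952] op 0.12
```

Call:
{"name": "arm_command", "arguments": {"steps": [[-0.25,0,0,0,-0.9,0.5,0],[0,0,0,0,0,0,0]]}}

```text
t: 9.45
tool_pos: [0.5438, 0.0071, 0.2737]
tool_rot: [-0.071, -2.388, 2.021]
force: [1.7, 4.1, -3.1]
opening: 0.122
```

```bash
python3 st.py
```

```text
t 9.45 tcp [0.5438 0.0071 0.2737] tilt 0.167 bar [0.5432 0.0034 0.2959] th 0.8462 r 0.251 F [ 1.6853  4.1269 -3.1041] tanres 5.23 rad 0.48 M [ 0.428  -0.2205 -0.4184] op 0.122
```

Call:
{"name": "arm_command", "arguments": {"steps": [[-0.2,0,0,0,-0.6,0.4,0],[0,0,0,0,0,0,0]]}}

```text
t: 9.65
tool_pos: [0.5437, 0.0068, 0.2741]
tool_rot: [-0.071, -2.392, 2.017]
force: [1.8, 4.3, -4.4]
opening: 0.122
```

```bash
python3 st.py; python3 - <<'E'
from h import *
from station import sensors,viewer
for n in ['wrist','scene']: cv2.imwrite(f'pics/{n}5.png',viewer.get_image(n)['pixels'][:,:,::-1])
E
python3 crop.py pics/scene5.png 130 90 280 230 5 pics/s5c.png
python3 crop.py pics/wrist5.png 250 20 512 220 3 pics/w5c.png
```

```text
t 9.65 tcp [0.5437 0.0068 0.2741] tilt 0.171 bar [0.5431 0.003  0.2963] th 0.8486 r 0.251 F [ 1.7687  4.3307 -4.3641] tanres 6.22 rad -0.34 M [ 0.3815 -0.2344 -0.3711] op 0.122
```

View pics/s5c.png

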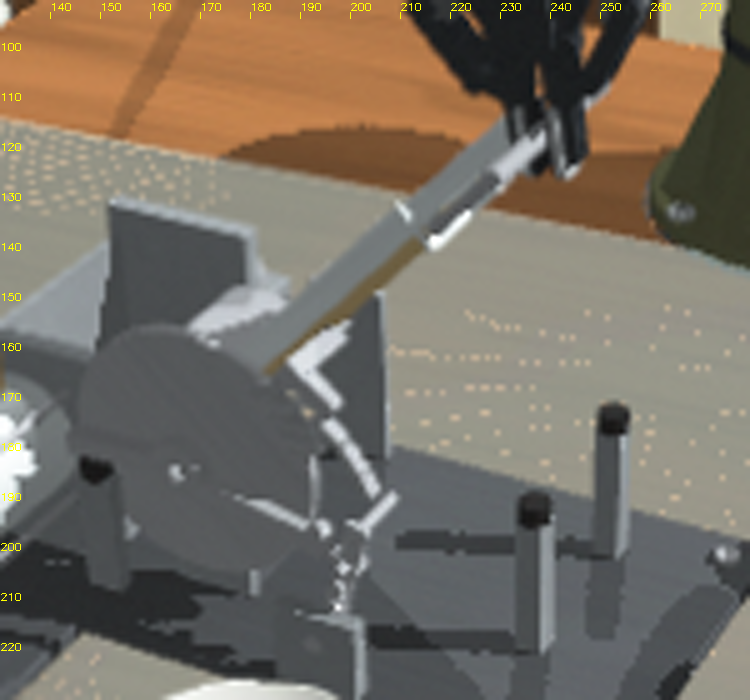

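View pics/w5c.png

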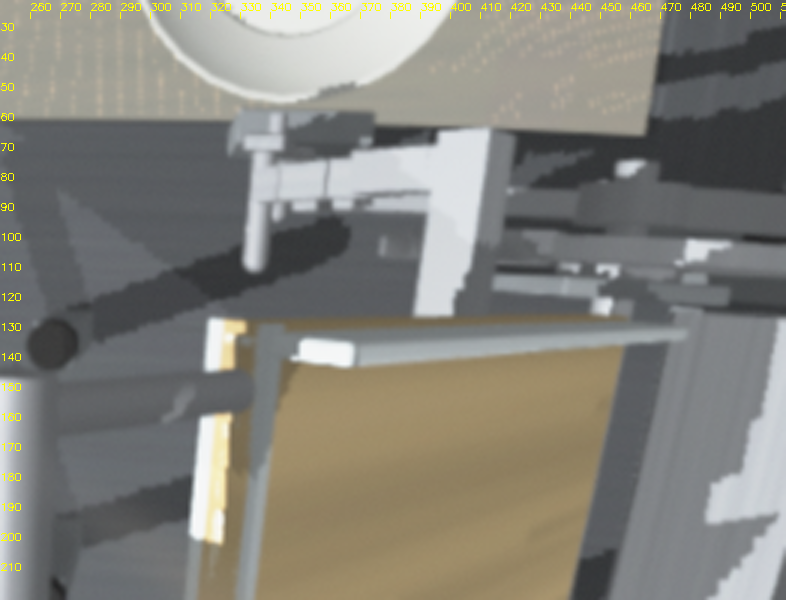

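Call:
{"name": "arm_command", "arguments": {"steps": [[0.7,0,0,0,2.4,-1.6,0],[1.2,0,0,0,4,-2.7,0],[2.3,0,0,0,7.9,-5.2,0],[2.3,0,0,0,7.9,-5.2,0],[2.3,0,0,0,7.9,-5.2,0],[0,0,0,0,0,0,0]]}}

```text
t: 10.35
tool_pos: [0.5454, 0.0304, 0.2453]
tool_rot: [-0.071, -2.213, 2.208]
force: [3.1, -1.5, -4.4]
opening: 0.118
```

```bash
python3 st.py
```

```text
t 10.35 tcp [0.5454 0.0304 0.2453] tilt 0.004 bar [0.5449 0.0304 0.2678] th 0.6905 r 0.2501 F [ 3.1029 -1.485  -4.4276] tanres 2.61 rad -3.79 M [-0.198  -0.5047 -0.2819] op 0.118
```

Call:
{"name": "arm_command", "arguments": {"steps": [[2.3,0,0,-0.3,8,-4.9,0],[2.3,0,0,-0.3,8,-4.9,0],[2.3,0,0,-0.3,8,-4.9,0],[2.3,0,0,-0.3,8,-4.9,0],[2.3,0,0,-0.3,8,-4.9,0],[2.3,0,0,-0.3,8,-4.9,0],[0,0,0,0,0,0,0]]}}

```text
t: 11.05
tool_pos: [0.5472, 0.058, 0.1932]
tool_rot: [-0.061, -1.915, 2.464]
force: [3.2, -4.2, -5.3]
opening: 0.121
```

```bash
python3 st.py
```

```text
t 11.05 tcp [0.5472 0.058  0.1932] tilt -0.248 bar [0.547  0.0636 0.215 ] th 0.4399 r 0.2488 F [ 3.2019 -4.2489 -5.2715] tanres 3.06 rad -5.88 M [-0.1257 -0.5922 -0.1248] op 0.121
```

Call:
{"name": "arm_command", "arguments": {"steps": [[2.3,0,0,-0.5,8.3,-4.4,0],[2.3,0,0,-0.5,8.3,-4.4,0],[2.3,0,0,-0.4,8.2,-4.5,0],[2.3,0,0,-0.3,8.1,-4.6,0],[0,0,0,0,0,0,0]]}}

```text
t: 11.55
tool_pos: [0.5479, 0.0688, 0.1563]
tool_rot: [-0.053, -1.707, 2.609]
force: [3.6, -5.1, -4.3]
opening: 0.113
```

```bash
python3 st.py
```

```text
t 11.55 tcp [0.5479 0.0688 0.1563] tilt -0.411 bar [0.5479 0.0778 0.177 ] th 0.2763 r 0.2481 F [ 3.5793 -5.1459 -4.3366] tanres 2.84 rad -5.88 M [-0.1897 -0.5983 -0.0076] op 0.113
```

Call:
{"name": "arm_command", "arguments": {"steps": [[2.3,0,0,-0.8,8.4,-4.0,0],[2.3,0,0,-0.8,8.4,-4.0,0],[2.3,0,0,-0.5,8.3,-4.3,0],[0,0,0,0,0,0,0]]}}

```text
t: 11.95
tool_pos: [0.5481, 0.0729, 0.128]
tool_rot: [-0.046, -1.549, 2.702]
force: [4.2, -7.3, -4.0]
opening: 0.114
```

```bash
python3 st.py
```

```text
t 11.95 tcp [0.5481 0.0729 0.128 ] tilt -0.529 bar [0.5483 0.0843 0.1474] th 0.1542 r 0.2476 F [ 4.1895 -7.3361 -4.0122] tanres 2.89 rad -7.56 M [-0.3441 -0.6544  0.1802] op 0.114
```

Call:
{"name": "arm_command", "arguments": {"steps": [[0,0,0,-1,0.8,1.0,0],[0,0,0,-1,0.8,1.0,0],[0,0,0,0,0,0,0]]}}

```text
t: 12.25
tool_pos: [0.5481, 0.0731, 0.1275]
tool_rot: [-0.04, -1.555, 2.695]
force: [2.9, -5.3, -3.7]
opening: 0.118
```

```bash
python3 st.py
```

```text
t 12.25 tcp [0.5481 0.0731 0.1275] tilt -0.523 bar [0.5483 0.0843 0.1469] th 0.1522 r 0.2476 F [ 2.9389 -5.3233 -3.7437] tanres 2.93 rad -5.61 M [-0.1227 -0.4024  0.0151] op 0.118
```

Call:
{"name": "arm_command", "arguments": {"steps": [[1.8,0,0,-0.3,6.7,-3.3,0],[1.8,0,0,-0.3,6.7,-3.3,0],[1.4,0,0,-0.2,5.0,-2.4,0],[0,0,0,0,0,0,0]]}}

```text
t: 12.65
tool_pos: [0.5482, 0.0739, 0.1074]
tool_rot: [-0.039, -1.44, 2.757]
force: [0.2, -2.4, -4.4]
opening: 0.115
```

```bash
python3 st.py
```

```text
t 12.65 tcp [0.5482 0.0739 0.1074] tilt -0.607 bar [0.5485 0.0867 0.1259] th 0.0666 r 0.2473 F [ 0.2092 -2.4112 -4.4429] tanres 4.27 rad -2.68 M [ 0.257  -0.2278 -0.0971] op 0.115
```

Call:
{"name": "arm_command", "arguments": {"steps": [[0.8,0,0,0,2.8,-1.4,0],[0.8,0,0,0,2.8,-1.4,0],[0.8,0,0,0,2.8,-1.4,0],[0,0,0,0,0,0,0]]}}

```text
t: 13.05
tool_pos: [0.5482, 0.0736, 0.0986]
tool_rot: [-0.04, -1.386, 2.784]
force: [-1.6, 1.9, -4.2]
opening: 0.118
```

```bash
python3 st.py
```

```text
t 13.05 tcp [0.5482 0.0736 0.0986] tilt -0.646 bar [0.5486 0.0872 0.1166] th 0.0289 r 0.2471 F [-1.5581  1.9357 -4.1868] tanres 4.24 rad 1.7 M [ 0.7976  0.1158 -0.2954] op 0.118
```

Call:
{"name": "arm_command", "arguments": {"steps": [[0.5,0,0,0,1.7,-1.0,0],[0.5,0,0,0,1.7,-1.0,0],[0,0,0,0,0,0,0]]}}

```text
t: 13.35
tool_pos: [0.5482, 0.0734, 0.0952]
tool_rot: [-0.041, -1.363, 2.794]
force: [-1.9, 3.4, -4.1]
opening: 0.121
```

```bash
python3 st.py
```

```text
t 13.35 tcp [0.5482 0.0734 0.0952] tilt -0.662 bar [0.5486 0.0872 0.113 ] th 0.0143 r 0.247 F [-1.8533  3.3537 -4.137 ] tanres 4.18 rad 3.16 M [ 1.0782  0.1165 -0.3213] op 0.121
```

Call:
{"name": "arm_command", "arguments": {"steps": [[0.35,0,0,0,1.1,-1.1,0],[0,0,0,0,0,0,0]]}}

```text
t: 13.55
tool_pos: [0.5482, 0.0733, 0.0949]
tool_rot: [-0.043, -1.353, 2.797]
force: [-4.0, 5.1, -3.1]
opening: 0.12
```

```bash
python3 st.py
```

```text
t 13.55 tcp [0.5482 0.0733 0.0949] tilt -0.669 bar [0.5486 0.0872 0.1125] th 0.0124 r 0.247 F [-3.9782  5.1473 -3.0847] tanres 3.14 rad 4.82 M [ 1.1993  0.3933 -0.4476] op 0.12
```

Call:
{"name": "arm_command", "arguments": {"steps": [[0,0,0,0.5,1.2,-1.0,0],[0,0,0,0,0,0,0]]}}

```text
t: 13.75
tool_pos: [0.5482, 0.0733, 0.095]
tool_rot: [-0.046, -1.353, 2.798]
force: [-5.0, 4.0, -3.8]
opening: 0.114
```

```bash
python3 st.py
```

```text
t 13.75 tcp [0.5482 0.0733 0.095 ] tilt -0.669 bar [0.5486 0.0872 0.1126] th 0.013 r 0.247 F [-4.9608  4.0019 -3.8168] tanres 3.86 rad 3.59 M [ 1.252   0.4749 -0.4937] op 0.114
```

```bash
python3 st.py; python3 - <<'E'
from h import *
from station import sensors,viewer
print(sensors.get_state()['joint_pos'],sensors.get_state()['tau'])
for n in ['wrist','scene','top']: cv2.imwrite(f'pics/{n}6.png',viewer.get_image(n)['pixels'][:,:,::-1])
E
python3 crop.py pics/scene6.png 130 50 360 270 3 pics/s6c.png
python3 crop.py pics/wrist6.png 150 0 512 280 2 pics/w6c.png
```

```text
t 13.75 tcp [0.5482 0.0733 0.095 ] tilt -0.669 bar [0.5486 0.0872 0.1126] th 0.013 r 0.247 F [-4.9608  4.0019 -3.8168] tanres 3.86 rad 3.59 M [ 1.252   0.4749 -0.4937] op 0.114
[ 0.32567517  0.61478495  1.53991237 -0.64606247  1.31521731  2.2188533 ] [-2.63106152e+00 -6.76206422e+01 -3.20962679e+01 -3.17125261e+00
  1.08494963e+00 -2.69920961e-02]
```

View pics/s6c.png

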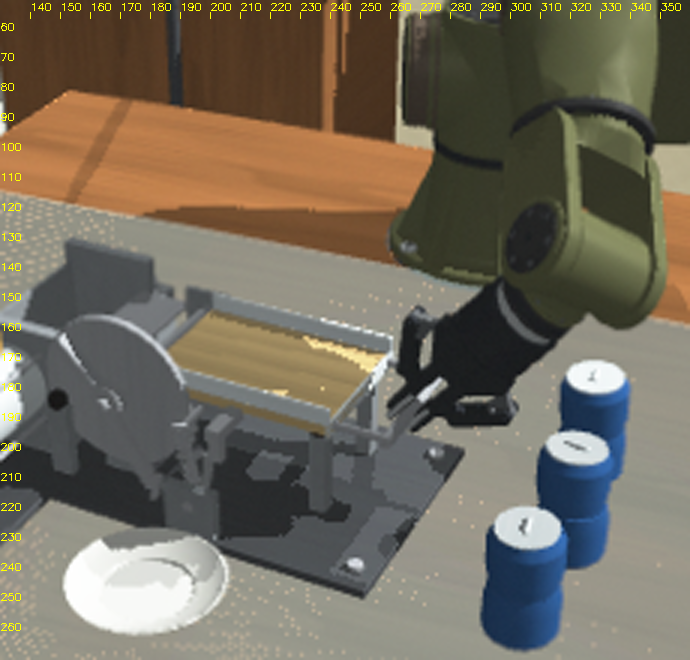

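View pics/w6c.png

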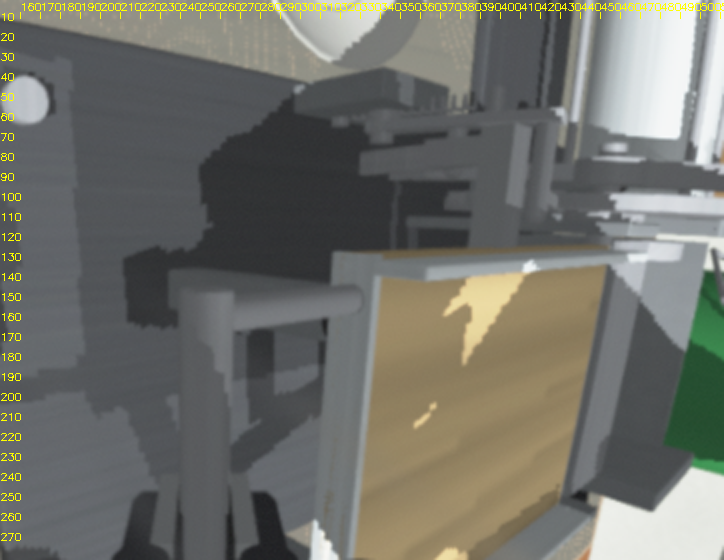

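Call:
{"name": "arm_command", "arguments": {"steps": [[0,0,0,0.5,1.6,-1.3,0],[0,0,0,0.5,1.6,-1.3,0]]}}

```text
t: 14.1
tool_pos: [0.5484, 0.0732, 0.0946]
tool_rot: [-0.053, -1.351, 2.8]
force: [-8.7, 5.4, 16.8]
opening: 0.12
```

```bash
python3 st.py
```

```text
t 14.1 tcp [0.5484 0.0732 0.0946] tilt -0.671 bar [0.5487 0.0872 0.1122] th 0.011 r 0.247 F [-8.7486  5.447  16.819 ] tanres -16.76 rad 5.01 M [-0.6053  1.1604 -0.9331] op 0.12
```

Call:
{"name": "arm_command", "arguments": {"steps": [[0,0,0,-0.8,-0.9,0.7,0],[0,0,0,0,0,0,0]]}}

```text
t: 14.3
tool_pos: [0.5482, 0.0732, 0.0963]
tool_rot: [-0.052, -1.35, 2.798]
force: [-0.8, 4.1, -3.4]
opening: 0.122
```

```bash
sed -i 's/.5303,-.159,.105/.52995,-.164,.1077/' st.py; python3 st.py; 
python3 - <<'E'
import cv2
f=lambda n:cv2.imread(f'pics/{n}.png')[150:235,170:240]
import numpy as np
cv2.imwrite('pics/cmp.png',np.hstack([cv2.resize(f(n),None,fx=5,fy=5,interpolation=cv2.INTER_CUBIC)[:, :265] if 0 else cv2.resize(f(n),None,fx=3.7,fy=5,interpolation=cv2.INTER_CUBIC) for n in ['scene4','scene5','scene6']]))
E
```

```text
t 14.3 tcp [0.5482 0.0732 0.0963] tilt -0.671 bar [0.5486 0.0872 0.1139] th 0.0065 r 0.252 F [-0.7924  4.1227 -3.4163] tanres 3.44 rad 4.03 M [ 1.2022 -0.0157 -0.0059] op 0.122
```

View pics/cmp.png

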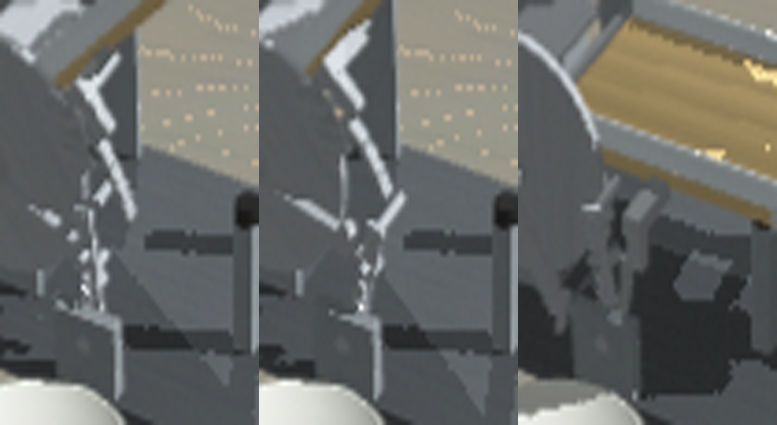

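Call:
{"name": "arm_command", "arguments": {"steps": [[-1.2,0,0,0,-3.9,2.7,0],[-2.3,0,0,0,-7.7,5.4,0],[-2.3,0,0,0,-7.7,5.4,0],[-2.3,0,0,0,-7.7,5.4,0],[0,0,0,0,0,0,0]]}}

```text
t: 14.8
tool_pos: [0.5482, 0.0723, 0.1322]
tool_rot: [-0.058, -1.557, 2.691]
force: [-3.8, 7.3, -2.8]
opening: 0.12
```

```bash
python3 st.py
```

```text
t 14.8 tcp [0.5482 0.0723 0.1322] tilt -0.521 bar [0.5484 0.0835 0.1517] th 0.1576 r 0.252 F [-3.8187  7.3092 -2.7507] tanres 3.82 rad 6.5 M [ 1.3127  0.5423 -0.3867] op 0.12
```

Call:
{"name": "arm_command", "arguments": {"steps": [[-2.3,0,0,0.4,-8.1,4.8,0],[-2.3,0,0,0.4,-8.1,4.8,0],[-2.3,0,0,0.4,-8.1,4.8,0],[0,0,0,0,0,0,0]]}}

```text
t: 15.2
tool_pos: [0.5479, 0.0666, 0.164]
tool_rot: [-0.069, -1.721, 2.592]
force: [-5.1, 11.3, 0.4]
opening: 0.117
```

```bash
python3 st.py
```

```text
t 15.2 tcp [0.5479 0.0666 0.164 ] tilt -0.397 bar [0.5479 0.0753 0.1847] th 0.2927 r 0.252 F [-5.082  11.3356  0.3663] tanres 2.81 rad 10.59 M [ 1.8102  0.8359 -0.3625] op 0.117
```

Call:
{"name": "arm_command", "arguments": {"steps": [[-2.1,0,0,0.8,-8.0,3.7,0],[-2.1,0,0,0.8,-8.0,3.7,0],[0,0,0,0.6,-0.6,-0.8,0]]}}

```text
t: 15.5
tool_pos: [0.5475, 0.0606, 0.184]
tool_rot: [-0.08, -1.813, 2.532]
force: [3.9, 0.8, -4.0]
opening: 0.119
```

```bash
python3 st.py
```

```text
t 15.5 tcp [0.5475 0.0606 0.184 ] tilt -0.327 bar [0.5473 0.0678 0.2053] th 0.3796 r 0.2521 F [ 3.8647  0.7682 -3.9879] tanres 4.09 rad -0.51 M [ 0.6495 -0.4213  0.0859] op 0.119
```

Call:
{"name": "arm_command", "arguments": {"steps": [[0.6,0,0,0,2.4,-1.6,0],[0.6,0,0,0,2.4,-1.6,0],[0.6,0,0,0,2.4,-1.6,0],[0.6,0,0,0,2.4,-1.6,0],[0,0,0,0,0,0,0]]}}

```text
t: 16.0
tool_pos: [0.5478, 0.0638, 0.174]
tool_rot: [-0.083, -1.76, 2.569]
force: [0.7, 0.5, -4.0]
opening: 0.117
```

```bash
python3 st.py
```

```text
t 16.0 tcp [0.5478 0.0638 0.174 ] tilt -0.368 bar [0.5476 0.0719 0.195 ] th 0.3356 r 0.2521 F [ 0.6536  0.5065 -3.9969] tanres 3.96 rad -0.8 M [ 0.6888 -0.0741  0.1133] op 0.117
```

Call:
{"name": "arm_command", "arguments": {"steps": [[0.3,0,0,0,1.2,-0.8,0],[0.3,0,0,0,1.2,-0.8,0]]}}

```text
t: 16.2
tool_pos: [0.5478, 0.0646, 0.1712]
tool_rot: [-0.082, -1.746, 2.578]
force: [-0.7, 3.5, -2.2]
opening: 0.118
```

```bash
python3 st.py
```

```text
t 16.2 tcp [0.5478 0.0646 0.1712] tilt -0.379 bar [0.5477 0.0729 0.1921] th 0.3234 r 0.2521 F [-0.6762  3.4638 -2.1655] tanres 3.14 rad 2.54 M [ 1.0653  0.2672 -0.0186] op 0.118
```

Call:
{"name": "arm_command", "arguments": {"steps": [[0.3,0,0,0,1.1,-0.9,0]]}}

```text
t: 16.3
tool_pos: [0.5479, 0.065, 0.1698]
tool_rot: [-0.082, -1.738, 2.583]
force: [-0.9, 3.0, -3.2]
opening: 0.121
```

```bash
python3 st.py
```

```text
t 16.3 tcp [0.5479 0.065  0.1698] tilt -0.385 bar [0.5477 0.0734 0.1906] th 0.3171 r 0.2521 F [-0.9177  2.9796 -3.1835] tanres 3.93 rad 1.77 M [0.7686 0.2175 0.004 ] op 0.121
```

Call:
{"name": "arm_command", "arguments": {"steps": [[0.3,0,0,0,1.0,-0.9,0]]}}

```text
t: 16.4
tool_pos: [0.5479, 0.0654, 0.1683]
tool_rot: [-0.082, -1.731, 2.588]
force: [-0.5, 1.7, -3.1]
opening: 0.115
```

```bash
python3 st.py
```

```text
t 16.4 tcp [0.5479 0.0654 0.1683] tilt -0.391 bar [0.5477 0.074  0.1891] th 0.3109 r 0.2521 F [-0.4694  1.6868 -3.0637] tanres 3.42 rad 0.63 M [ 0.7572  0.2582 -0.0386] op 0.115
```

Call:
{"name": "arm_command", "arguments": {"steps": [[0.25,0,0,0,0.9,-0.7,0]]}}

```text
t: 16.5
tool_pos: [0.5479, 0.0657, 0.1671]
tool_rot: [-0.082, -1.724, 2.592]
force: [-1.4, 3.2, -2.2]
opening: 0.114
```

```bash
python3 st.py
```

```text
t 16.5 tcp [0.5479 0.0657 0.1671] tilt -0.395 bar [0.5478 0.0744 0.1878] th 0.3055 r 0.2521 F [-1.3919  3.1752 -2.1909] tanres 3.01 rad 2.27 M [0.901  0.2898 0.0006] op 0.114
```

Call:
{"name": "arm_command", "arguments": {"steps": [[0.2,0,0,0,0.9,-0.7,0]]}}

```text
t: 16.6
tool_pos: [0.5479, 0.066, 0.1659]
tool_rot: [-0.081, -1.719, 2.595]
force: [-0.4, 2.9, -3.1]
opening: 0.119
```

```bash
python3 st.py
```

```text
t 16.6 tcp [0.5479 0.066  0.1659] tilt -0.399 bar [0.5478 0.0748 0.1866] th 0.3002 r 0.2521 F [-0.4225  2.8851 -3.0814] tanres 3.79 rad 1.81 M [ 0.8994  0.2826 -0.0363] op 0.119
```

Call:
{"name": "arm_command", "arguments": {"steps": [[0.2,0,0,0,0.9,-0.8,0]]}}

```text
t: 16.7
tool_pos: [0.5479, 0.0664, 0.1646]
tool_rot: [-0.081, -1.714, 2.598]
force: [-1.3, 1.6, -3.4]
opening: 0.115
```

```bash
python3 st.py
```

```text
t 16.7 tcp [0.5479 0.0664 0.1646] tilt -0.403 bar [0.5478 0.0752 0.1853] th 0.2948 r 0.2521 F [-1.3174  1.5519 -3.4441] tanres 3.72 rad 0.39 M [ 0.7725  0.3091 -0.0256] op 0.115
```

Call:
{"name": "arm_command", "arguments": {"steps": [[0.2,0,0,0,0.9,-0.8,0]]}}

```text
t: 16.8
tool_pos: [0.548, 0.0667, 0.1633]
tool_rot: [-0.081, -1.709, 2.601]
force: [-1.3, 2.6, -2.8]
opening: 0.122
```

```bash
python3 st.py
```

```text
t 16.8 tcp [0.548  0.0667 0.1633] tilt -0.407 bar [0.5478 0.0756 0.184 ] th 0.2893 r 0.2521 F [-1.2846  2.6291 -2.8157] tanres 3.42 rad 1.62 M [ 0.7236  0.2542 -0.0738] op 0.122
```

Call:
{"name": "arm_command", "arguments": {"steps": [[0.2,0,0,0,0.9,-0.7,0]]}}

```text
t: 16.9
tool_pos: [0.548, 0.067, 0.1622]
tool_rot: [-0.081, -1.704, 2.604]
force: [-2.7, 2.9, 0.4]
opening: 0.12
```

```bash
python3 st.py
```

```text
t 16.9 tcp [0.548  0.067  0.1622] tilt -0.411 bar [0.5479 0.076  0.1828] th 0.2847 r 0.2521 F [-2.6813  2.9231  0.39  ] tanres 0.39 rad 2.73 M [ 0.6194  0.5053 -0.1118] op 0.12
```

Call:
{"name": "arm_command", "arguments": {"steps": [[0.1,0,0,0,0.5,-0.4,0]]}}

```text
t: 17.0
tool_pos: [0.548, 0.0671, 0.1618]
tool_rot: [-0.081, -1.701, 2.606]
force: [-3.0, 1.3, 0.7]
opening: 0.119
```

```bash
python3 st.py;  python3 - <<'E'
from h import *
from station import sensors,viewer
for n in ['wrist','scene']: cv2.imwrite(f'pics/{n}7.png',viewer.get_image(n)['pixels'][:,:,::-1])
E
python3 crop.py pics/scene7.png 150 110 290 230 5 pics/s7c.png
```

```text
t 17.0 tcp [0.548  0.0671 0.1618] tilt -0.413 bar [0.5479 0.0762 0.1823] th 0.2826 r 0.2521 F [-3.0047  1.2623  0.6881] tanres -0.37 rad 1.2 M [ 0.4618  0.6066 -0.1421] op 0.119
```

View pics/s7c.png

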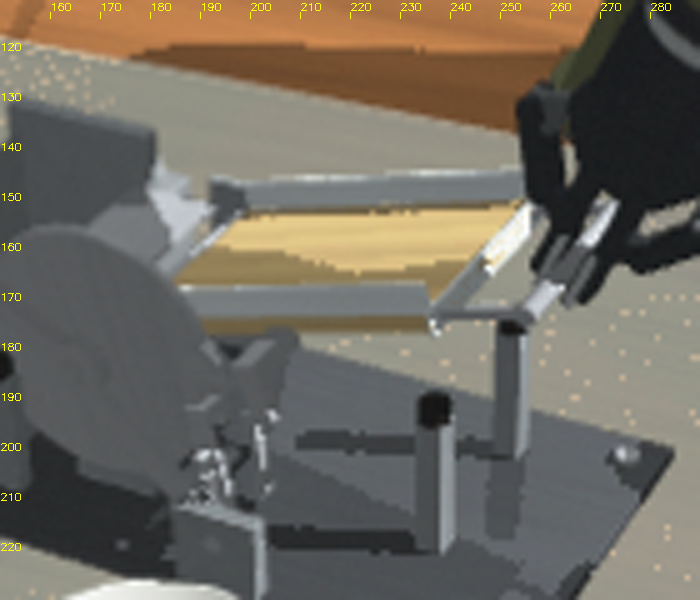

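View pics/wrist7.png

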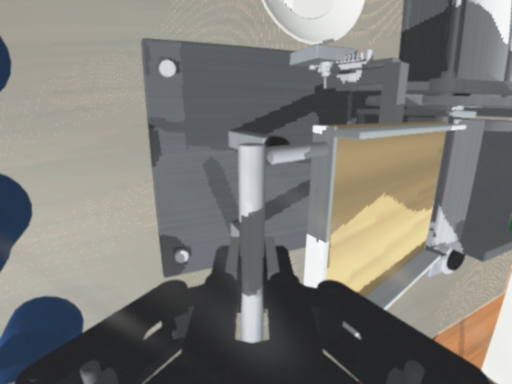

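Call:
{"name": "arm_command", "arguments": {"steps": [[0,0,0,0,0,0,0.13],[0,0,0,0,0,0,0.15],[0,0,0,0,0,0,0.18],[0,0,0,0,0,0,0.24],[0,0,0,0,0,0,0.32],[0,0,0,0,0,0,0.4],[0,0,0,0,0,0,0.42]]}}

```text
t: 17.8
tool_pos: [0.5491, 0.0664, 0.1628]
tool_rot: [-0.085, -1.701, 2.608]
force: [-0.0, 0.7, 0.3]
opening: 0.417
```

```bash
python3 st.py;  python3 - <<'E'
from h import *
from station import sensors,viewer
for n in ['wrist','scene']: cv2.imwrite(f'pics/{n}8.png',viewer.get_image(n)['pixels'][:,:,::-1])
E
python3 crop.py pics/scene8.png 150 110 290 230 5 pics/s8c.png
```

```text
t 17.8 tcp [0.5491 0.0664 0.1628] tilt -0.414 bar [0.5489 0.0755 0.1834] th 0.2873 r 0.2519 F [-0.0375  0.7476  0.3464] tanres -0.12 rad 0.81 M [0.211  0.0255 0.0013] op 0.417
```

View pics/s8c.png

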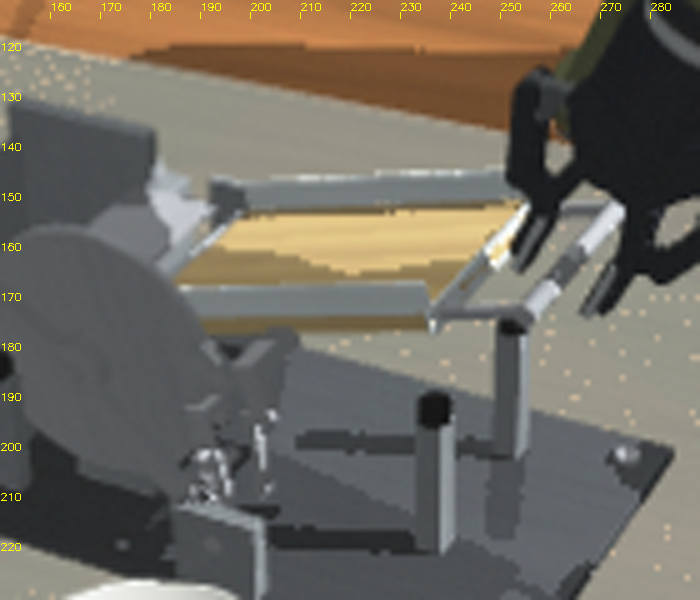

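View pics/wrist8.png

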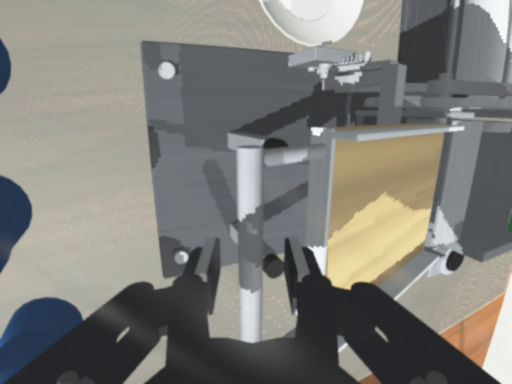

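Call:
{"name": "arm_command", "arguments": {"steps": [[0,0,0,0,-8,0,0.45],[0,0,0,0,-15,0,0.45],[0,0,0,0,-20,0,0.45],[0,0,0,0,-30,0,0.45],[0,0,0,0,-30,0,0.45],[0,0,0,0,-30,0,0.45],[0,0,0,0,-20,0,0.45],[0,0,0,0,0,0,0.45],[0,0,0,0,0,0,0.45]]}}

```text
t: 18.8
tool_pos: [0.547, 0.1318, 0.3115]
tool_rot: [-0.085, -1.704, 2.607]
force: [-0.9, 0.1, -0.9]
opening: 0.452
```

```bash
python3 st.py;  python3 - <<'E'
from h import *
from station import sensors,viewer
I={n:viewer.get_image(n) for n in ['top','scene']}
for n in I: cv2.imwrite(f'pics/{n}9.png',I[n]['pixels'][:,:,::-1])
yh=np.array([.07,.9975,0]);xh=np.array([.9975,-.07,0]);h=np.array([.52995,-.164,.105])
for th in (.14,.285,.455):
    b=h+yh*(.252*np.cos(th)-.0045*np.sin(th))+[0,0,.252*np.sin(th)+.0045*np.cos(th)]
    print(th,[proj(I[n],b+k*xh)[0].round(1) for n in I for k in(-.06,.06)])
E
python3 crop.py pics/scene9.png 150 110 350 260 4 pics/s9c.png;python3 crop.py pics/top9.png 150 80 450 290 2.6 pics/t9c.png
```

```text
t 18.8 tcp [0.547  0.1318 0.3115] tilt -0.412 bar [0.5468 0.1408 0.3321] th 0.6159 r 0.3788 F [-0.8905  0.1193 -0.8633] tanres 0.74 rad -0.45 M [ 0.1747 -0.0459  0.001 ] op 0.452
0.14 [array([242.7, 223.8]), array([247.6, 169.1]), array([275.4, 164.4]), array([257.3, 186.3])]
0.285 [array([246.2, 223.3]), array([251.3, 166.1]), array([273.2, 152.3]), array([254.6, 173.6])]
0.455 [array([254.1, 223.1]), array([259.3, 162.9]), array([268.2, 137.9]), array([249. , 158.3])]
```

View pics/s9c.png

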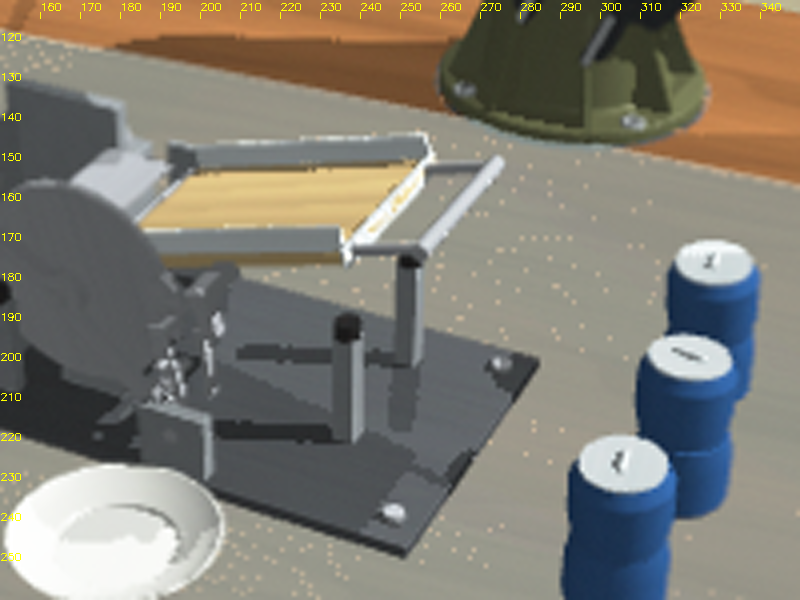

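View pics/t9c.png

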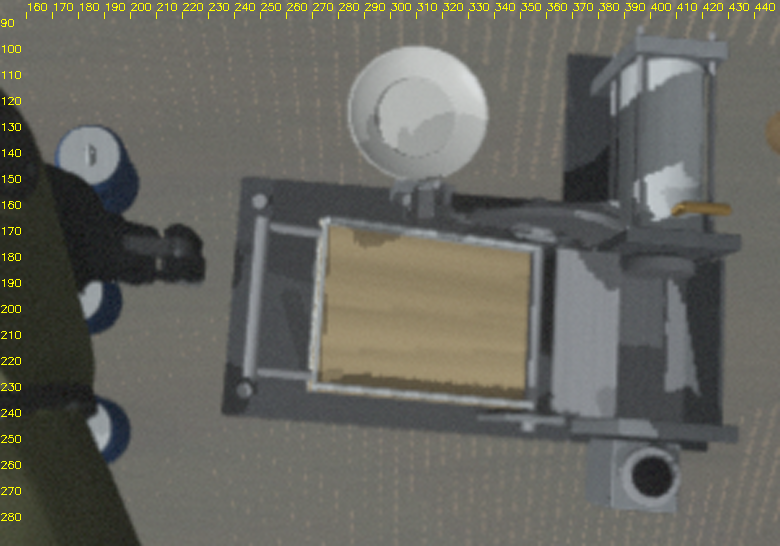

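```bash
python3 -c "
from station import close_job; print(close_job())"
```

```text
the job is handed in; nothing more can be done
None
```

The feed board now rests on its second notch from the bottom, and I handed the job in at about 18.8 s of the 58 s allowed, with the gripper open and clear of it.

- **Start and trip:** The board started on the fourth notch, at about 0.59 rad. I gripped the bar and raised the board in 1–2 mm steps. The resistance at the bar rose from about 2.7 N to 6.2 N at about 0.83 rad. I took that as the rubber stop, about 3.5 N beyond the board's weight. The pictures showed the pawl tipped over.
- **Flat:** I carried the board down to its rest. The force sensor did not show the contact clearly, so I made one extra downward push to be sure. It read about 17 N on the flat rest for an instant, and I backed off at once. That was a harder touch than I intended, but on the rest, not on the pawl or the stop.
- **Second notch:** I raised the board to about 0.38 rad and let it down in 1 mm steps. The weight went off the bar at about 0.283 rad, with at most about 0.4 N pressing on the pawl. I then opened the fingers slowly and withdrew.

**Last checks:**
- The bar's position in the scene picture matches the board at 0.285 rad, against about 0.14 rad for the first notch and 0.455 rad for the third. That is at the low edge of the stated 0.30 ± 0.015 rad.
- The board did not move when I let go. The cans and saucer look where they stood.
- I could not make out in the pictures whether the pawl had tipped back in at flat. I inferred it from the notch holding the board.
- While following the arc, sideways forces of up to about 11 N along the board built up from small errors in my hinge estimate, and I eased them off.

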